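# Draw the spout bottle out of the packed carrier

## Task

Fold the carrier's carrying handle all the way down to either side so that it is out of the way, then draw the one bottle with the dispensing spout straight up out of the tightly packed carrier and, keeping it upright, stand it in the empty clear tub. The other bottles must stay standing in the carrier, the handle stays folded, and nothing else on the bench is disturbed.

Things in the scene. Friction and masses are not known exactly. Their poses are not given: they have to be found in the camera images.
- spout_bottle: the one bottle with a tapering dispensing spout on its cap: white plastic, body 60 mm diameter to 79 mm height, shoulder to 93, black cap 34 mm diameter from 100 to 130 mm, white spout tapering 25 to 8 mm up to 154 mm; 0.20-0.39 kg. In the crate's middle place or the next towards its +x wall. 27 mm gap to the next caps in the rows, more diagonally. Origin: centre of underside, z up it
- bottle_1: white plastic 250 ml bottle with a paper label band and a flat black ribbed screw cap, one of eight alike; same body, cap and sizes as the spout bottle but without the spout, top of cap 130 mm; 0.28 kg. It stays in the crate. Origin: centre of its underside, z up along the bottle
- bottle_2: white plastic 250 ml bottle with a paper label band and a flat black ribbed screw cap, one of eight alike; same body, cap and sizes as the spout bottle but without the spout, top of cap 130 mm; 0.28 kg. It stays in the crate. Origin: centre of its underside, z up along the bottle
- bottle_3: white plastic 250 ml bottle with a paper label band and a flat black ribbed screw cap, one of eight alike; same body, cap and sizes as the spout bottle but without the spout, top of cap 130 mm; 0.28 kg. It stays in the crate. Origin: centre of its underside, z up along the bottle
- bottle_4: white plastic 250 ml bottle with a paper label band and a flat black ribbed screw cap, one of eight alike; same body, cap and sizes as the spout bottle but without the spout, top of cap 130 mm; 0.28 kg. It stays in the crate. Origin: centre of its underside, z up along the bottle
- bottle_5: white plastic 250 ml bottle with a paper label band and a flat black ribbed screw cap, one of eight alike; same body, cap and sizes as the spout bottle but without the spout, top of cap 130 mm; 0.28 kg. It stays in the crate. Origin: centre of its underside, z up along the bottle
- bottle_6: white plastic 250 ml bottle with a paper label band and a flat black ribbed screw cap, one of eight alike; same body, cap and sizes as the spout bottle but without the spout, top of cap 130 mm; 0.28 kg. It stays in the crate. Origin: centre of its underside, z up along the bottle
- bottle_7: white plastic 250 ml bottle with a paper label band and a flat black ribbed screw cap, one of eight alike; same body, cap and sizes as the spout bottle but without the spout, top of cap 130 mm; 0.28 kg. It stays in the crate. Origin: centre of its underside, z up along the bottle
- bottle_8: white plastic 250 ml bottle with a paper label band and a flat black ribbed screw cap, one of eight alike; same body, cap and sizes as the spout bottle but without the spout, top of cap 130 mm; 0.28 kg. It stays in the crate. Origin: centre of its underside, z up along the bottle
- crate: open square plywood bottle carrier, fixed; outside 198 x 198 mm, walls 8 mm thick and 75 mm high, inner floor 12 mm above the bench. Nine bottles fill it, 3 by 3, 60.8 mm apart along its x and y, under 1 mm play; caps end 142 mm, the spout 166 mm above the bench. Origin: centre of its underside on the bench, x and y square to its walls, z up
- handle (a joint): crate's swinging U handle, 8 mm steel rod: arms outside its -x and +x walls turn about the crate's x axis 66 mm above the bench; the bar runs along crate x, 130 mm from that axis. 0 rad = straight up, positive leans to the crate's -y side; -1.45 and +1.45 = fully folded on studs, bar 82 mm above the bench and 30 mm outside the wall. Stiff (0.2 N m): stays where left
- handle_grip (a point): middle of the handle's black round grip, 16 mm diameter, 100 mm long, along the crate's x axis
- tub: empty clear plastic tub, loose, outside 119 x 174 mm, 46 mm high, inside 104 x 160 mm, floor 2 mm thick; 0.15 kg. Origin: centre of its underside, x along its short side, y along its long side
- mug: white mug, 80 mm diameter, 93 mm high, a bystander. Origin: centre of its underside
- tape: roll of black tape lying flat, 70 mm diameter, 19 mm high, a bystander. Origin: centre of its underside
- reel: solder reel standing on its flange, 62 mm diameter, 32 mm high, a bystander. Origin: centre of its underside
Not all that is in view belongs to the job. What is shaped like the bottle_8 but green is not meant.

How it is judged:
By the outcome, as a careful person would: the job done as asked, in the order asked, and still so for the second after the job is handed in, with the robot touching nothing.
It also fails if it takes over 58 s, if anything falls off the work surface, if the arm or the gripper's body presses on something with over 40 N, if the wrist force passes 120 N, or if a joint passes its speed limit or range.

## Robot

A 6-joint arm with a two-finger parallel gripper is mounted at the origin on the work surface; the furniture and walls round the work are solid. World frame = base frame: x ahead of the robot, y to its left, z up, the work surface at z = 0. Lengths are in m, angles in degrees, forces in N, time in s.
With the tool pointing down it reaches from about 0.375 to 0.9 m from the base axis. Payload 3.1 kg.
Tool frame: the origin (TCP) lies on the centre line of the jaws, within the pads' length; the fingertips stand 17 mm ahead of it and the grasp point (between the pads) lies 2 mm behind it; z points along the fingers, y is the line along which they close (so a half turn about z gives the same grasp; the last joint's range is limited). The gripper opens to 87 mm and grips with 3 to 60 N. Pads are 19 mm wide; open, the fingers measure 117 mm over their backs; the gripper's body (75 mm by 190 mm) begins 51 mm behind the grasp point.
Start: joints at [56.064, 30.224, 82.088, -0, 67.689, -10.227], TCP at [0.251, 0.572, 0.24] pointing down, gripper open.
Joint ranges: [-176.69, 176.69], [-43.24, 126.21], [12.49, 139.97], [-82, 262], [0, 151.66], [-163.58, 163.58]. Speed limits (degrees/s): [159.86, 159.86, 180, 180, 180, 180].

## Interface

Orientations are given as a 3x3 rotation matrix whose columns are the frame's x, y, z axes.
In Python, from rig import bot, imaging, finder gives the robot as it stands. The module is installed in compiled form; this text tells all that it offers.
- The arm moves only by the tool play_rows, never from a script. Its argument "motion" is a list that holds one entry, the list of rows, each a list of 6 numbers: the shift along the tool's x, y, z in shares of 0.5 m (1.0 is 0.5 m), then the turn, a rotation vector about the tool's x, y, z in parts of the range, where 1.0 means 4 rad. In form: [[[dx, dy, dz, wx, wy, wz], ...]]. A call has 1 to 8 rows; each row is the pose to reach, as a shift and turn from the pose commanded when the call began, along the tool's axes at that moment; what a row does not reach only later rows make up. A row lasts 1/12 s, in which the tool goes at most 41.7 mm and 7.16 degrees, less where a joint would pass 70% of its speed; a pose out of reach is approached as far as the arm can. A call with a gripper value outside its range is refused whole. "fingers" is the finger opening in m, from 0 to 0.087, set as the call begins (left out, the last holds). The fingers move at their own pace and stop on an object; the grip force is fixed at half the most. Time passes only in rows, so rows that repeat a pose let the fingers close. It gives the time, the measured TCP pose, the force, the opening and the grip force at its end, in the units of the state.
- bot.read_state(): the state, without advancing time (a new reading comes with each control period).
- imaging.capture(name): name is "scene" or "top" or "wrist"; returns a dict with "frame" (400x640x3 uint8, red, green, blue), "camera_matrix" (3x3 intrinsics, pixels), "R" (3x3) and "t" (3): a world point X has camera coordinates R X + t. Camera axes: x right, y down, z forward; pixel columns grow to the right and rows downward; lengths in m; the calibration is good to about 2 mm. A picture is of the moment at which its call begins. There is no depth.
- bot.hand_in(): hands the job in; it is judged then, once.
Trained networks look in the newest picture that a camera, given by its name, has taken for a name from the list of things; names that differ only in an ending like _2 or _b are one class to them, and where a whole thing is asked for, a point or a joint stands for the part that bears it (a point fixed in the world has none). Each returns a list of dicts, best first, with "confidence" (0 to 1); they miss things now and then, are a little off and sometimes report something else, mostly with a low value. They report only what shows in the picture. A call takes as long as a camera call. They do not tell look-alikes from the thing itself.
- finder.recognise(camera, name): "at" ([x, y, z] in m, in world coordinates, good to about 4 mm: the middle of the surface that is visible of it).
- finder.outline_of(camera, name): "pixels" (400x640 bool, what is visible of it).
The state is a dict: "time_s": time; "joint_positions": joint angles; "qvel": joint speeds; "tau": joint torques, N m; "position": TCP position; "tcp_rot": TCP orientation; "force": force on the tool from outside, world axes, zero at the start; "moment": the same for the moment, N m; "opening": opening from 0.0 (shut) to 1.0 (fully open); "grasp_force": force on a finger pad.
Only numpy, scipy, OpenCV 4.12 (cv2) and the standard library are available. Lean on these libraries where they do the work, as an engineer would, in place of code of your own. Each camera call takes 0.05 s, during which the arm holds its last target. There are 200 camera calls.

## Working session

There is one attempt and no reset: what is moved stays moved. The work goes in short steps, Python scripts to look and compute and a tool call to move; the robot and the scene stay as the last step left them, time stands still between calls to the robot, and variables do not carry over. Pictures are saved under pics/ and viewed, at most 11 in all, crops included, and the job is handed in when it is done.

Besides the shell and the picture viewer there is one more tool, called after ">>>" as a command line: name --argument value ..., lists and objects as JSON in quotes. play_rows: Moves the arm, as the interface text tells. Its arguments: {"type":"object","properties":{"motion":{"type":"array"},"fingers":{"type":"number"}},"required":["motion"]}

```bash
mkdir -p pics; ls; python3 - <<'E'
from rig import bot, imaging, finder
import cv2, numpy as np
s=bot.read_state(); print(s)
fs=[]
for n in ["scene","top"]:
    c=imaging.capture(n); cv2.imwrite(f"pics/{n}0.png",c["frame"][:,:,::-1]); print(n,c["camera_matrix"].tolist(),c["R"].tolist(),c["t"].tolist())
    np.savez(f"{n}0.npz",**c)
    for k in ["spout_bottle","crate","handle","handle_grip","tub","mug","tape","reel","bottle_1"]:
        print(k,[(round(d["confidence"],2),np.round(d["at"],3).tolist()) for d in finder.recognise(n,k)][:12])
E
```

```text
pics
{'time_s': 0.0, 'joint_positions': array([ 5.60643208e+01,  3.02798144e+01,  8.21567827e+01, -1.07086848e-03,
        6.76879320e+01, -1.02271183e+01]), 'qvel': array([-0.00653018,  0.10537375, -0.0760094 , -0.13234127,  0.13792771,
       -0.02946741]), 'tau': array([ 1.67788485e-04, -4.40037239e+01, -1.76593870e+01,  6.34062756e-02,
        5.82835008e-02, -1.88352892e-04]), 'position': array([0.25088409, 0.57167564, 0.23856029]), 'tcp_rot': array([[-9.15605165e-01,  4.02076789e-01, -1.19900366e-03],
       [ 4.02078408e-01,  9.15603444e-01, -1.81288038e-03],
       [ 3.68894763e-04, -2.14197612e-03, -9.99997638e-01]]), 'force': array([-0.01041406,  0.01770676, -0.09871491]), 'moment': array([0.01184821, 0.01676122, 0.00418657]), 'grasp_force': 0.0, 'opening': 1.002751989998131}
scene [[398.20401602668693, 0.0, 318.8404317307904], [0.0, 398.20401602668693, 207.46207931753943], [0.0, 0.0, 1.0]] [[0.6984167893028458, -0.7156534070100979, -0.007361348704094119], [-0.5032985807740606, -0.4838119298471398, -0.7159724541687359], [0.5088266178284316, 0.5037521390251609, -0.6980897187
[... 1171 characters left out ...]
7457410502, 1.4428047323850395]
spout_bottle []
crate [(0.66, [0.441, 0.008, 0.076]), (0.36, [0.519, -0.052, 0.1])]
handle [(0.83, [0.448, 0.002, 0.198])]
handle_grip [(0.83, [0.455, 0.002, 0.197])]
tub [(0.76, [0.547, -0.418, 0.033])]
mug [(0.89, [0.359, 0.252, 0.03]), (0.45, [0.403, -0.254, 0.019])]
tape [(0.55, [0.402, -0.255, 0.022])]
reel [(0.85, [0.361, 0.378, 0.032])]
bottle_1 [(0.89, [0.514, -0.175, 0.091]), (0.76, [0.508, 0.061, 0.096]), (0.74, [0.392, -0.008, 0.1]), (0.71, [0.454, -0.06, 0.096]), (0.66, [0.399, -0.062, 0.099]), (0.65, [0.635, -0.038, 0.088]), (0.64, [0.385, 0.053, 0.098]), (0.63, [0.506, -0.006, 0.104]), (0.56, [0.515, -0.056, 0.104]), (0.55, [0.445, 0.06, 0.101])]
```

View pics/scene0.png

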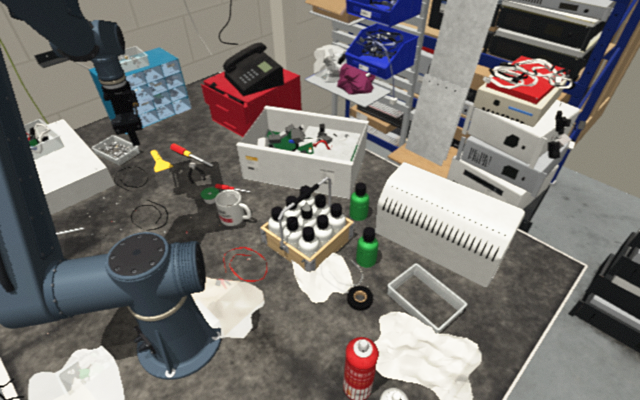

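View pics/top0.png

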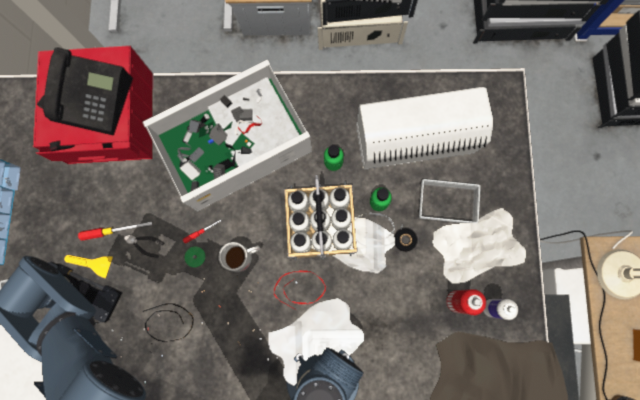

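The scene view shows the carrier at about (308,230) with its handle up, green decoys to its right and the tub at (427,296). In the top view the crate is at (320,220), the bar runs up and down the image, the mug is at (236,257) and the tub at (450,200). I'll enlarge both next.

```bash
python3 - <<'E'
import cv2, numpy as np
a=np.load("top0.npz")["frame"][170:270,225:425,::-1]; b=np.load("scene0.npz")["frame"][170:270,225:425,::-1]
f=lambda i:cv2.resize(i,None,fx=4,fy=3,interpolation=cv2.INTER_CUBIC)
i=np.vstack([f(a),f(b)])
cv2.imwrite("pics/crop0.png",i)
E
```

```text
(no output)
```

View pics/crop0.png

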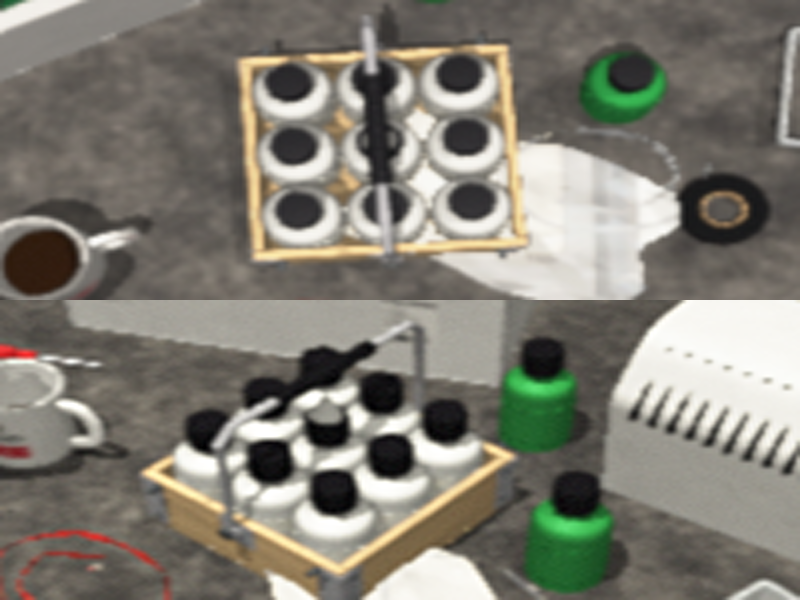

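```bash
cat > h.py <<'E'
import numpy as np, cv2
from scipy.optimize import least_squares
def proj(c,P):
    q=np.asarray(P,float)@c["R"].T+c["t"]; q=q@c["camera_matrix"].T; return q[...,:2]/q[...,2:]
def back(c,uv,z):
    d=c["R"].T@np.linalg.inv(c["camera_matrix"])@np.array([*uv,1.]); o=-c["R"].T@c["t"]; return o+d*(z-o[2])/d[2]
def cyl(c,x,y,z0,z1,r):
    a=np.linspace(0,2*np.pi,40); P=np.concatenate([np.c_[x+r*np.cos(a),y+r*np.sin(a),0*a+z] for z in (z0,z1)])
    h=cv2.convexHull(proj(c,P).astype(np.float32)); m=cv2.moments(h); return np.array([m["m10"]/m["m00"],m["m01"]/m["m00"]])
def darkblobs(c,lo,hi,thr=70,amin=60,amax=400):
    g=c["frame"].max(2)<thr
    n,l,s,ce=cv2.connectedComponentsWithStats(g.astype(np.uint8)); 
    return [(ce[i],s[i][4]) for i in range(1,n) if amin<=s[i][4]<=amax and lo[0]<ce[i][0]<hi[0] and lo[1]<ce[i][1]<hi[1]]
E
python3 - <<'E'
from h import *
def crate(p): 
    c,s=np.cos(p[2]),np.sin(p[2]); return {(i,j):(p[0]+.0608*(c*i-s*j),p[1]+.0608*(s*i+c*j)) for i in(-1,0,1) for j in(-1,0,1)}
C={n:dict(np.load(n+"0.npz")) for n in("top","scene")}
for n,lo,hi,am in(("top",(283,183),(357,252),60),("scene",(265,180),(350,245),40)):
    c=C[n]; bl=darkblobs(c,lo,hi,60,am); print(n,[(b[0].round(1).tolist(),int(b[1])) for b in bl])
    p=np.array([.447,-.003,.04]); 
    for it in range(4):
        m={k:cyl(c,*v,.112,.142,.017) for k,v in crate(p).items()}
        pairs=[]
        for ce,a in bl:
            k=min(m,key=lambda k:np.hypot(*(m[k]-ce))); 
            if k[1]!=0 and np.hypot(*(m[k]-ce))<(8 if it<2 else 2.5): pairs.append((k,ce))
        f=lambda p:np.concatenate([cyl(c,*crate(p)[k],.112,.142,.017)-ce for k,ce in pairs])
        r=least_squares(f,p,diff_step=1e-4); p=r.x
    print(p[:2].round(4),np.degrees(p[2]).round(2),len(pairs),np.abs(r.fun).max())
    # crate corners
    cc,s=np.cos(p[2]),np.sin(p[2])
    print([proj(c,[p[0]+.099*(cc*i-s*j),p[1]+.099*(s*i+cc*j),.075]).round(1).tolist() for i,j in((1,1),(1,-1),(-1,-1),(-1,1))])
    for th in np.radians([-20,-10,0,10,20]):
        y=-.13*np.sin(th);z=.066+.13*np.cos(th)
        print(np.degrees(th).round(),[proj(c,[p[0]+cc*x-s*y,p[1]+s*x+cc*y,z]).round(1).tolist() for x in(-.09,-.05,0,.05,.09)])
t=C["top"]
print("mughandle",back(t,(225+145/4,170+232/3),.05),"tub corners",[back(t,q,.046).round(3).tolist() for q in((423,180),(480,184),(477,221),(419,216))])
E
```

```text
top [([339.4, 194.2], 91), ([318.9, 209.9], 220), ([296.7, 197.2], 90), ([341.0, 215.2], 84), ([297.9, 218.2], 87), ([342.4, 236.6], 85), ([299.3, 239.7], 84)]
[0.4562 0.0009] 3.56 6 0.2511547423608249
[[284.2, 188.9], [351.1, 184.2], [356.5, 251.1], [287.9, 255.9]]
-20.0 [[304.5, 247.6], [303.6, 232.7], [302.4, 214.3], [301.3, 196.2], [300.5, 181.8]]
-10.0 [[312.6, 246.8], [311.6, 231.9], [310.5, 213.4], [309.3, 195.2], [308.4, 180.8]]
0.0 [[321.1, 246.2], [320.1, 231.2], [318.8, 212.7], [317.6, 194.5], [316.6, 180.1]]
10.0 [[329.6, 245.7], [328.5, 230.7], [327.2, 212.2], [326.0, 194.0], [325.0, 179.6]]
20.0 [[337.8, 245.3], [336.7, 230.4], [335.4, 212.0], [334.0, 193.9], [333.0, 179.6]]
scene [([300.8, 195.4], 281), ([319.9, 200.5], 129), ([335.8, 209.6], 134), ([275.7, 212.3], 98), ([306.5, 214.1], 75), ([322.2, 221.5], 130), ([291.9, 223.4], 131), ([308.0, 233.5], 135)]
[0.4579 0.004 ] 3.28 4 0.9008851873644517
[[304.6, 192.4], [353.0, 221.1], [309.1, 260.5], [259.9, 226.2]]
-20.0 [[271.4, 205.7], [281.7, 198.1], [294.0, 189.0], [305.8, 180.4], [314.9, 173.8]]
-10.0 [[276.8, 207.8], [287.2, 200.1], [299.6, 190.8], [311.4, 182.1], [320.4, 175.3]]
0.0 [[282.7, 211.1], [293.1, 203.2], [305.4, 193.8], [317.2, 184.9], [326.3, 178.0]]
10.0 [[288.8, 215.5], [299.2, 207.5], [311.5, 197.9], [323.2, 188.8], [332.2, 181.8]]
20.0 [[294.9, 220.9], [305.2, 212.8], [317.5, 203.0], [329.1, 193.7], [338.1, 186.6]]
mughandle [0.37904313 0.17428861 0.05      ] tub corners [[0.579, -0.31, 0.046], [0.565, -0.48, 0.046], [0.453, -0.464, 0.046], [0.469, -0.293, 0.046]]
```

Units first: shifts go in shares of 0.5 m and turns go in shares of 4 rad. So -0.469 m / 0.5 = -0.938, -0.03 m / 0.5 = -0.06, 17.8 degrees / 229.1831 = 0.0777.

>>> play_rows --motion '[[[-0.934,-0.938,-0.06,0,0,0.0777],[-0.934,-0.938,-0.06,0,0,0.0777],[-0.934,-0.938,-0.06,0,0,0.0777],[-0.934,-0.938,-0.06,0,0,0.0777],[-0.934,-0.938,-0.06,0,0,0.0777],[-0.934,-0.938,-0.06,0,0,0.0777],[-0.934,-0.938,-0.06,0,0,0.0777],[-0.934,-0.938,-0.06,0,0,0.0777]]]' --fingers 0

```text
time_s: 1.67
position: [0.3719, 0.26, 0.255]
tcp_rot: [[-0.749, 0.662, 0.001], [0.662, 0.749, 0.0], [-0.001, 0.001, -1.0]]
force: [1.0, -0.7, -0.4]
opening: 0.479
grasp_force: 0.0
```

```bash
cat >> h.py <<'E'
from scipy.spatial.transform import Rotation as Ro
def to(target,yawy):
    from rig import bot
    s=bot.read_state(); R=s["tcp_rot"]; a=np.radians(yawy)
    y=np.array([np.cos(a),np.sin(a),0]); z=np.array([0,0,-1.]); G=np.c_[np.cross(y,z),y,z]
    print("t",s["time_s"],"pos",s["position"].round(4),"F",s["force"].round(1),"open",s["opening"],"grip",s["grasp_force"])
    print("shift",(R.T@(np.array(target)-s["position"])).round(4),"turn",np.degrees(Ro.from_matrix(R.T@G).as_rotvec()).round(2))
    print("tool axes",R.round(3).tolist())
E
python3 -c "
from h import *
to((.49,-.045,.27),48.5)"
```

```text
t 1.6667 pos [0.3719 0.26   0.255 ] F [ 1.  -0.7 -0.4] open 0.47904444913632754 grip 0.0
shift [-0.2905 -0.1503 -0.0149] turn [0.05 0.03 0.02]
tool axes [[-0.749, 0.662, 0.001], [0.662, 0.749, 0.0], [-0.001, 0.001, -1.0]]
```

>>> play_rows --motion '[[[-0.58,-0.3,-0.03,0,0,0],[-0.58,-0.3,-0.03,0,0,0],[-0.58,-0.3,-0.03,0,0,0],[-0.58,-0.3,-0.03,0,0,0],[-0.58,-0.3,-0.03,0,0,0],[-0.58,-0.3,-0.03,0,0,0],[-0.58,-0.3,-0.03,0,0,0],[-0.58,-0.3,-0.03,0,0,0]]]'

```text
time_s: 2.33
position: [0.4903, -0.0458, 0.2702]
tcp_rot: [[-0.748, 0.664, 0.002], [0.664, 0.748, -0.001], [-0.002, 0.0, -1.0]]
force: [1.4, 0.3, 0.4]
opening: 0.005
grasp_force: 0.0
```

>>> play_rows --motion '[[[0,0,0,0,0,0],[0,0,0.08,0,0,0],[0,0,0.12,0,0,0],[0,0,0.12,0,0,0]]]'

```text
time_s: 2.67
position: [0.4862, -0.0419, 0.2062]
tcp_rot: [[-0.748, 0.663, -0.009], [0.663, 0.748, 0.003], [0.008, -0.004, -1.0]]
force: [-1.0, 0.1, -0.7]
opening: 0.005
grasp_force: 0.0
```

```bash
python3 - <<'E'
from h import *
from rig import imaging
to((.49,.05,.186),48.5)
c=imaging.capture("top"); b=imaging.capture("wrist"); cv2.imwrite("pics/p1.png",np.vstack([cv2.resize(c["frame"][160:280,240:432,::-1],(480,300)),cv2.resize(b["frame"][:,:,::-1],(480,300))]))
E
```

```text
t 2.6667 pos [ 0.4862 -0.0419  0.2062] F [-1.   0.1 -0.7] open 0.00525147914711614 grip 0.0
shift [0.058  0.0714 0.0204] turn [-0.2  -0.49 -0.06]
tool axes [[-0.748, 0.663, -0.009], [0.663, 0.748, 0.003], [0.008, -0.004, -1.0]]
```

View pics/p1.png

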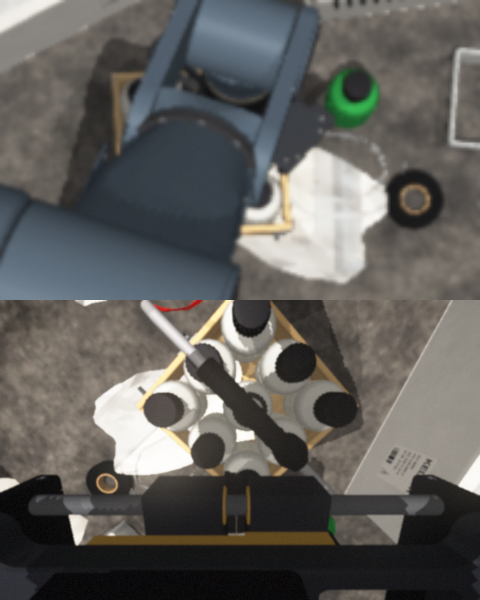

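The wrist view shows the closed fingers beside the grip, which runs from (205,360) to (290,450), and clear of the spout bottle. Next I push the handle towards world +y.

>>> play_rows --motion '[[[0,0,0.048,0,0,0],[0,0,0.048,0,0,0],[0.026,0.03,0.048,0,0,0],[0.052,0.06,0.048,0,0,0],[0.08,0.09,0.048,0,0,0],[0.106,0.12,0.048,0,0,0],[0.126,0.142,0.048,0,0,0],[0.126,0.142,0.048,0,0,0]]]'

```text
time_s: 3.43
position: [0.4895, 0.0544, 0.1875]
tcp_rot: [[-0.751, 0.66, 0.002], [0.66, 0.751, 0.0], [-0.001, 0.002, -1.0]]
force: [0.4, -0.3, -0.5]
opening: 0.001
grasp_force: 0.0
```

```bash
python3 - <<'E'
from h import *
from rig import imaging
to((.49,.085,.21),48.5)
c=imaging.capture("scene"); b=imaging.capture("wrist"); cv2.imwrite("pics/p2.png",np.vstack([cv2.resize(c["frame"][160:280,210:402,::-1],(480,300)),cv2.resize(b["frame"][:,:,::-1],(480,300))]))
E
```

```text
t 3.4333 pos [0.4895 0.0544 0.1875] F [ 0.4 -0.3 -0.5] open 0.0006424844227757602 grip 0.0
shift [ 0.0198  0.0233 -0.0225] turn [0.1  0.08 0.19]
tool axes [[-0.751, 0.66, 0.002], [0.66, 0.751, 0.0], [-0.001, 0.002, -1.0]]
```

View pics/p2.png

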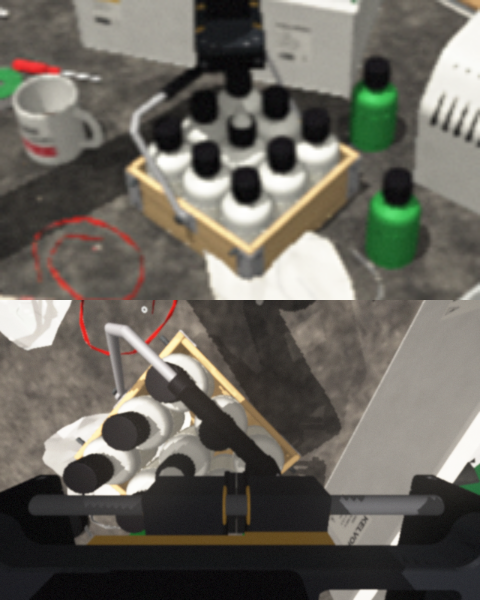

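The scene view shows the handle leaning about 37° to +y, with the bar at about (165,95). Next I lift, move above the bar and press it down along its arc.

In the tool's units: 0.045 m / 0.5 = 0.09, 0.04 m / 0.5 = 0.08.

>>> play_rows --motion '[[[0,0,-0.05,0,0,0],[0,0,-0.054,0,0,0],[0.056,0.064,-0.054,0,0,0],[0.056,0.064,-0.054,0,0,0],[0.06,0.068,-0.02,0,0,0],[0.06,0.068,0.008,0,0,0],[0.07,0.08,0.028,0,0,0],[0.08,0.09,0.048,0,0,0]]]'

```text
time_s: 4.2
position: [0.4907, 0.1131, 0.1629]
tcp_rot: [[-0.748, 0.663, 0.005], [0.663, 0.748, 0.002], [-0.003, 0.005, -1.0]]
force: [-0.5, -0.3, 0.1]
opening: 0.006
grasp_force: 0.0
```

In the tool's units: 0.055 m / 0.5 = 0.11, 0.006 m / 0.5 = 0.012.

>>> play_rows --motion '[[[0.006,0.008,0.02,0,0,0],[0.012,0.016,0.04,0,0,0],[0.016,0.02,0.06,0,0,0],[0.02,0.024,0.08,0,0,0],[0.022,0.026,0.094,0,0,0],[0.024,0.028,0.106,0,0,0],[0.024,0.028,0.11,0,0,0],[0.024,0.028,0.11,0,0,0]]]'

```text
time_s: 4.87
position: [0.4889, 0.135, 0.1076]
tcp_rot: [[-0.746, 0.666, -0.0], [0.666, 0.746, 0.007], [0.005, 0.005, -1.0]]
force: [-2.2, 20.7, 15.5]
opening: 0.004
grasp_force: 11.1
```

```bash
python3 - <<'E'
from h import *
from rig import imaging
to((.49,.131,.105),48.5)
c=imaging.capture("scene"); b=imaging.capture("wrist"); cv2.imwrite("pics/p3.png",np.vstack([cv2.resize(c["frame"][160:280,210:402,::-1],(480,300)),cv2.resize(b["frame"][:,:,::-1],(480,300))]))
E
```

```text
t 4.8667 pos [0.4889 0.135  0.1076] F [-2.2 20.7 15.5] open 0.0037788794234430998 grip 11.053407490253448
shift [-0.0036 -0.0023  0.0026] turn [ 0.29 -0.29 -0.28]
tool axes [[-0.746, 0.666, -0.0], [0.666, 0.746, 0.007], [0.005, 0.005, -1.0]]
```

View pics/p3.png

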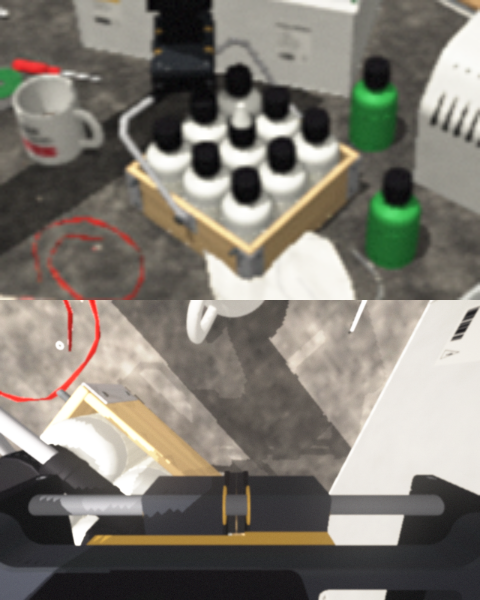

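The fingers passed outside the bar: the handle is still at about 40–50°, lying under the gripper body on the -y side of the fingers. I retreat straight up and measure where the bar is.

In the tool's units: -0.12 m / 0.5 = -0.24, -0.09 m / 0.5 = -0.18.

>>> play_rows --motion '[[[0,0,-0.02,0,0,0],[0,0,-0.06,0,0,0],[0,0,-0.12,0,0,0],[0,0,-0.18,0,0,0],[0,0,-0.24,0,0,0],[0,0,-0.24,0,0,0]]]'

```text
time_s: 5.47
position: [0.4929, 0.1306, 0.2316]
tcp_rot: [[-0.749, 0.663, 0.011], [0.663, 0.749, 0.0], [-0.008, 0.008, -1.0]]
force: [1.2, -0.5, 0.7]
opening: 0.007
grasp_force: 0.0
```

```bash
python3 - <<'E'
from h import *
from rig import imaging,finder
to((.49,.085,.225),48.5)
c=imaging.capture("scene"); b=imaging.capture("wrist"); 
np.savez("s4.npz",**c); np.savez("w4.npz",**b)
for n in("scene","wrist"):
  for k in("handle_grip","handle"): print(n,k,[(round(d["confidence"],2),np.round(d["at"],3).tolist()) for d in finder.recognise(n,k)][:3])
p=(.457,.002,np.radians(3.5)); cc,s=np.cos(p[2]),np.sin(p[2])
for cam,nm in((c,"scene"),(b,"wrist")):
  for th in np.radians([30,40,45,50,60]):
    y=.13*np.sin(th);z=.066+.13*np.cos(th)
    print(nm,np.degrees(th).round(),[proj(cam,[p[0]+cc*x-s*y,p[1]+s*x+cc*y,z]).round(0).tolist() for x in(-.1,-.05,0,.05,.1)])
cv2.imwrite("pics/p4.png",np.vstack([cv2.resize(c["frame"][160:280,210:402,::-1],(480,300)),cv2.resize(b["frame"][:,:,::-1],(480,300))]))
E
```

```text
t 5.4667 pos [0.4929 0.1306 0.2316] F [ 1.2 -0.5  0.7] open 0.007104302989186927 grip 0.0
shift [-0.028  -0.0362  0.0065] turn [ 0.43  0.48 -0.01]
tool axes [[-0.749, 0.663, 0.011], [0.663, 0.749, 0.0], [-0.008, 0.008, -1.0]]
scene handle_grip [(0.71, [0.421, 0.093, 0.149])]
scene handle [(0.93, [0.425, 0.086, 0.152]), (0.33, [0.384, -0.07, 0.099])]
wrist handle_grip [(0.82, [0.413, 0.098, 0.157]), (0.59, [0.418, 0.103, 0.076])]
wrist handle [(0.8, [0.414, 0.099, 0.157]), (0.31, [0.411, -0.045, 0.104])]
scene 30.0 [[264.0, 207.0], [277.0, 198.0], [289.0, 189.0], [301.0, 180.0], [312.0, 172.0]]
scene 40.0 [[260.0, 208.0], [273.0, 198.0], [285.0, 190.0], [297.0, 181.0], [308.0, 173.0]]
scene 45.0 [[258.0, 208.0], [271.0, 199.0], [283.0, 190.0], [295.0, 182.0], [306.0, 174.0]]
scene 50.0 [[257.0, 209.0], [269.0, 200.0], [281.0, 191.0], [293.0, 183.0], [304.0, 175.0]]
scene 60.0 [[254.0, 212.0], [267.0, 203.0], [279.0, 194.0], [290.0, 186.0], [301.0, 178.0]]
wrist 30.0 [[95.0, 140.0], [158.0, 192.0], [214.0, 239.0], [265.0, 283.0], [312.0, 322.0]]
wrist 40.0 [[124.0, 119.0], [182.0, 170.0], [235.0, 216.0], [284.0, 259.0], [328.0, 298.0]]
wrist 45.0 [[138.0, 110.0], [194.0, 160.0], [245.0, 206.0], [292.0, 248.0], [335.0, 286.0]]
wrist 50.0 [[151.0, 103.0], [204.0, 151.0], [254.0, 196.0], [299.0, 237.0], [340.0, 275.0]]
wrist 60.0 [[173.0, 91.0], [223.0, 137.0], [268.0, 180.0], [310.0, 219.0], [349.0, 256.0]]
```

View pics/p4.png

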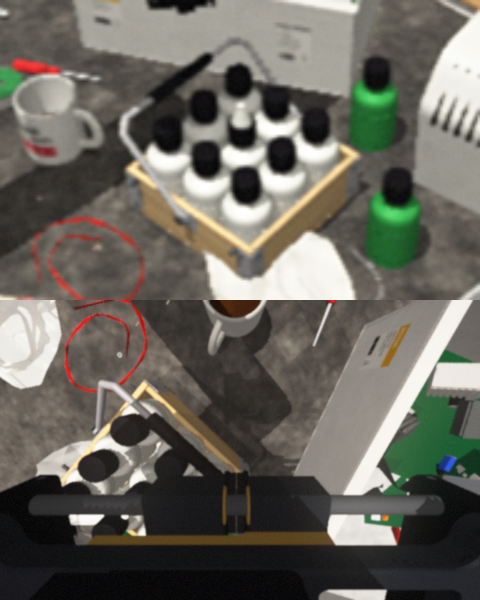

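The handle is now at about 46°: the bar corner is at (105,385) in the wrist view and the bar middle at (180,80) in the scene crop. That puts the bar at y≈0.097, z≈0.156. I move over it and settle.

In the tool's units: -0.029 m / 0.5 = -0.058, -0.022 m / 0.5 = -0.044.

>>> play_rows --motion '[[[-0.044,-0.058,0,0,0,0],[-0.044,-0.058,0.02,0,0,0],[-0.044,-0.058,0.052,0,0,0],[-0.044,-0.058,0.052,0,0,0],[-0.044,-0.058,0.052,0,0,0]]]'

```text
time_s: 6.18
position: [0.4854, 0.0944, 0.1991]
tcp_rot: [[-0.749, 0.663, -0.005], [0.663, 0.749, 0.0], [0.003, -0.003, -1.0]]
force: [-1.2, -0.1, 0.5]
opening: 0.001
grasp_force: 0.0
```

```bash
python3 -c "
from h import *
to((.49,.095,.181),48.5)"
```

```text
t 6.1833 pos [0.4854 0.0944 0.1991] F [-1.2 -0.1  0.5] open 0.0009732867063132999 grip 0.0
shift [-0.0031  0.0036  0.0181] turn [-0.17 -0.2  -0.02]
tool axes [[-0.749, 0.663, -0.005], [0.663, 0.749, 0.0], [0.003, -0.003, -1.0]]
```

In the tool's units: 0.054 m / 0.5 = 0.108, 0.044 m / 0.5 = 0.088.

>>> play_rows --motion '[[[0,0,0.036,0,0,0],[0.004,0.004,0.048,0,0,0],[0.008,0.01,0.058,0,0,0],[0.014,0.016,0.068,0,0,0],[0.02,0.022,0.078,0,0,0],[0.024,0.027,0.088,0,0,0],[0.03,0.034,0.108,0,0,0],[0.03,0.034,0.108,0,0,0]]]'

```text
time_s: 6.85
position: [0.4856, 0.118, 0.1452]
tcp_rot: [[-0.75, 0.662, -0.003], [0.662, 0.75, 0.0], [0.002, -0.002, -1.0]]
force: [0.8, -0.1, -1.2]
opening: 0.003
grasp_force: 0.0
```

```bash
python3 - <<'E'
from h import *
from rig import imaging,finder
to((.49,.129,.105),48.5)
c=imaging.capture("scene"); b=imaging.capture("wrist"); 
for n in("scene","wrist"):
  for k in("handle_grip","handle"): print(n,k,[(round(d["confidence"],2),np.round(d["at"],3).tolist()) for d in finder.recognise(n,k)][:2])
E
```

```text
t 6.85 pos [0.4856 0.118  0.1452] F [ 0.8 -0.1 -1.2] open 0.0030061822942138473 grip 0.0
shift [0.0039 0.0112 0.0402] turn [-0.09 -0.11  0.05]
tool axes [[-0.75, 0.662, -0.003], [0.662, 0.75, 0.0], [0.002, -0.002, -1.0]]
scene handle_grip [(0.9, [0.396, 0.114, 0.113]), (0.59, [0.381, 0.047, 0.105])]
scene handle [(0.67, [0.401, 0.112, 0.111])]
wrist handle_grip [(0.89, [0.405, 0.119, 0.117])]
wrist handle [(0.73, [0.406, 0.119, 0.114])]
```

In the tool's units: 0.043 m / 0.5 = 0.086, 0.008 m / 0.5 = 0.016.

>>> play_rows --motion '[[[0.006,0.006,0.02,0,0,0],[0.01,0.01,0.036,0,0,0],[0.012,0.014,0.052,0,0,0],[0.014,0.016,0.066,0,0,0],[0.014,0.016,0.076,0,0,0],[0.014,0.016,0.082,0,0,0],[0.014,0.016,0.086,0,0,0],[0.014,0.016,0.086,0,0,0]]]'

```text
time_s: 7.82
position: [0.4862, 0.128, 0.1062]
tcp_rot: [[-0.749, 0.663, -0.0], [0.663, 0.749, 0.0], [0.0, -0.0, -1.0]]
force: [-6.0, 0.3, 26.0]
opening: 0.003
grasp_force: 13.1
```

```bash
python3 - <<'E'
from h import *
from rig import imaging,finder
to((.49,.129,.105),48.5)
c=imaging.capture("scene"); b=imaging.capture("wrist"); 
for n in("scene","wrist"):
  for k in("handle_grip","handle"): print(n,k,[(round(d["confidence"],2),np.round(d["at"],3).tolist()) for d in finder.recognise(n,k)][:2])
E
```

```text
t 7.8167 pos [0.4862 0.128  0.1062] F [-6.   0.3 26. ] open 0.0030700632226577985 grip 13.050539480609586
shift [-0.0022  0.0032  0.0012] turn [-0.01 -0.03  0.  ]
tool axes [[-0.749, 0.663, -0.0], [0.663, 0.749, 0.0], [0.0, -0.0, -1.0]]
scene handle_grip [(0.7, [0.505, 0.057, 0.12]), (0.64, [0.373, 0.122, 0.082])]
scene handle [(0.56, [0.377, 0.119, 0.083])]
wrist handle_grip [(0.81, [0.39, 0.127, 0.086])]
wrist handle [(0.6, [0.393, 0.127, 0.082])]
```

The handle is on its stop, with the tip at z 0.089 and a 26 N reaction. I back off and go to a view position.

In the tool's units: -0.19 m / 0.5 = -0.38, -0.12 m / 0.5 = -0.24.

>>> play_rows --motion '[[[0,0,-0.06,0,0,0],[0,0,-0.14,0,0,0],[0,0,-0.22,0,0,0],[0,0,-0.3,0,0,0],[-0.04,-0.028,-0.38,0,0,0],[-0.1,-0.072,-0.38,0,0,0],[-0.17,-0.12,-0.38,0,0,0],[-0.24,-0.17,-0.38,0,0,0]]]' --fingers 0

```text
time_s: 8.78
position: [0.5203, -0.0145, 0.2948]
tcp_rot: [[-0.75, 0.661, 0.003], [0.661, 0.75, -0.001], [-0.003, 0.001, -1.0]]
force: [1.3, -0.3, -0.5]
opening: 0.003
grasp_force: 0.0
```

In the tool's units: -0.04 m / 0.5 = -0.08, -0.03 m / 0.5 = -0.06.

>>> play_rows --motion '[[[-0.06,-0.044,0,0,0,0],[-0.08,-0.06,0,0,0,0],[-0.08,-0.06,0,0,0,0],[-0.08,-0.06,0,0,0,0],[-0.08,-0.06,0,0,0,0]]]' --fingers 0.056

```text
time_s: 9.2
position: [0.529, -0.0611, 0.2931]
tcp_rot: [[-0.749, 0.662, -0.002], [0.662, 0.749, 0.001], [0.002, -0.0, -1.0]]
force: [0.0, -0.2, -0.3]
opening: 0.302
grasp_force: 0.0
```

```bash
python3 - <<'E'
from h import *
from rig import imaging,finder
to((.457,.002,.28),48.5)
c=imaging.capture("scene"); b=imaging.capture("wrist"); 
np.savez("s5.npz",**c); np.savez("w5.npz",**b)
for n in("scene","wrist"):
  for k in("handle_grip","spout_bottle","bottle_1"): print(n,k,[(round(d["confidence"],2),np.round(d["at"],3).tolist()) for d in finder.recognise(n,k)][:10])
for q in darkblobs(b,(0,0),(640,330),60,200,20000): print(q[0].round(1),q[1])
p=(.457,.002,np.radians(3.5)); cc,s=np.cos(p[2]),np.sin(p[2])
for i in(-1,0,1):
  for j in(-1,0,1):
    x,y=p[0]+.0608*(cc*i-s*j),p[1]+.0608*(s*i+cc*j); print(i,j,cyl(b,x,y,.112,.142,.017).round(1))
print("tip",proj(b,[.457,.002,.166]))
cv2.imwrite("pics/p5.png",np.vstack([cv2.resize(c["frame"][160:280,210:402,::-1],(480,200)),cv2.resize(b["frame"][:,:,::-1],(640,400))[:, :480]]))
E
```

```text
t 9.2 pos [ 0.529  -0.0611  0.2931] F [ 0.  -0.2 -0.3] open 0.3015840599649388 grip 0.0
shift [ 0.0957 -0.0004  0.0133] turn [-0.01 -0.12  0.02]
tool axes [[-0.749, 0.662, -0.002], [0.662, 0.749, 0.001], [0.002, -0.0, -1.0]]
scene handle_grip [(0.81, [0.401, 0.128, 0.083]), (0.35, [0.549, -0.377, 0.028])]
scene spout_bottle [(0.63, [0.451, -0.002, 0.103])]
scene bottle_1 [(0.96, [0.383, -0.009, 0.101]), (0.82, [0.634, -0.051, 0.072]), (0.76, [0.381, 0.048, 0.103]), (0.75, [0.507, -0.068, 0.096]), (0.7, [0.507, -0.002, 0.111]), (0.69, [0.45, 0.054, 0.106]), (0.66, [0.385, -0.071, 0.101]), (0.62, [0.445, -0.07, 0.1]), (0.57, [0.506, -0.188, 0.08]), (0.54, [0.504, 0.058, 0.118])]
wrist handle_grip [(0.63, [0.493, 0.124, 0.084]), (0.57, [0.488, -0.467, 0.021])]
wrist spout_bottle [(0.62, [0.404, -0.003, 0.103]), (0.57, [0.46, -0.003, 0.104])]
wrist bottle_1 [(0.9, [0.52, -0.049, 0.104]), (0.84, [0.46, -0.053, 0.103]), (0.77, [0.4, -0.004, 0.103]), (0.77, [0.507, 0.059, 0.103]), (0.72, [0.516, -0.157, 0.084]), (0.71, [0.411, 0.043, 0.097]), (0.67, [0.46, 0.053, 0.103]), (0.64, [0.41, -0.054, 0.107]), (0.63, [0.63, -0.03, 0.078]), (0.61, [0.509, 0.006, 0.101])]
[315.4   9.4] 387
[397.5  21.5] 2253
[359.8  44.8] 1237
[270.9  48.4] 927
[626.1  59.7] 479
[424.6  74.4] 480
[401.2  92.9] 1116
[315.5  93. ] 232
[356.5 137.5] 862
[ 27.8 182. ] 446
[314.5 178.6] 775
[162.4 192.6] 1148
-1 -1 [227.6  92.3]
-1 0 [269.3  44.1]
-1 1 [314.8  -7.7]
0 -1 [272.4 137. ]
0 0 [314.6  91.8]
0 1 [360.1  44.3]
1 -1 [314.5 178.2]
1 0 [356.8 137.1]
1 1 [401.7  92.6]
tip [314.64816935  89.54500996]
```

View pics/p5.png

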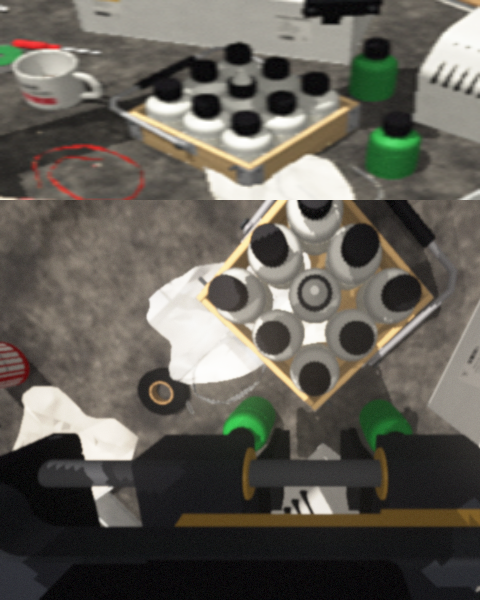

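The handle is folded outside the +y wall and the spout bottle is in the middle place at (315,290). The predicted cap positions match the image within 1 px. Now above it, then down.

In the tool's units: 0.096 m / 0.5 = 0.192, 0.085 m / 0.5 = 0.17.

>>> play_rows --motion '[[[0.06,0,0,0,0,0],[0.12,0,0.02,0,0,0],[0.17,0,0.04,0,0,0],[0.192,-0.002,0.05,0,0,0],[0.192,-0.002,0.06,0,0,0],[0.192,-0.002,0.07,0,0,0],[0.192,-0.002,0.08,0,0,0],[0.192,-0.002,0.08,0,0,0]]]'

```text
time_s: 10.27
position: [0.4581, -0.0001, 0.2529]
tcp_rot: [[-0.748, 0.663, -0.0], [0.663, 0.748, -0.0], [0.0, -0.0, -1.0]]
force: [-0.9, 0.4, 0.7]
opening: 0.639
grasp_force: 0.0
```

```bash
python3 -c "
from h import *
to((.457,.002,.126),48.5)"
```

```text
t 10.2667 pos [ 4.581e-01 -1.000e-04  2.529e-01] F [-0.9  0.4  0.7] open 0.6387099800578099 grip 0.0
shift [0.0022 0.0009 0.1269] turn [-0.01 -0.01 -0.04]
tool axes [[-0.748, 0.663, -0.0], [0.663, 0.748, -0.0], [0.0, -0.0, -1.0]]
```

In the tool's units: 0.126 m / 0.5 = 0.252, 0.002 m / 0.5 = 0.004.

>>> play_rows --motion '[[[0.004,0.002,0.04,0,0,0],[0.004,0.002,0.09,0,0,0],[0.004,0.002,0.14,0,0,0],[0.004,0.002,0.18,0,0,0],[0.004,0.002,0.216,0,0,0],[0.004,0.002,0.24,0,0,0],[0.004,0.002,0.252,0,0,0],[0.004,0.002,0.252,0,0,0]]]'

```text
time_s: 10.93
position: [0.4566, 0.0021, 0.1264]
tcp_rot: [[-0.748, 0.663, -0.002], [0.663, 0.748, 0.0], [0.002, -0.001, -1.0]]
force: [0.1, 0.1, -0.5]
opening: 0.644
grasp_force: 0.0
```

```bash
python3 -c "
from h import *
to((.457,.002,.126),48.5)"
```

```text
t 10.9333 pos [0.4566 0.0021 0.1264] F [ 0.1  0.1 -0.5] open 0.6440122588253967 grip 0.0
shift [-0.0004  0.0001  0.0004] turn [-0.06 -0.1  -0.05]
tool axes [[-0.748, 0.663, -0.002], [0.663, 0.748, 0.0], [0.002, -0.001, -1.0]]
```

Close on the cap.

>>> play_rows --motion '[[[0,0,0,0,0,0],[0,0,0,0,0,0],[0,0,0,0,0,0],[0,0,0,0,0,0],[0,0,0,0,0,0],[0,0,0,0,0,0],[0,0,0,0,0,0],[0,0,0,0,0,0]]]' --fingers 0.015

```text
time_s: 11.6
position: [0.4569, 0.0025, 0.1283]
tcp_rot: [[-0.749, 0.663, 0.001], [0.663, 0.749, -0.0], [-0.001, 0.001, -1.0]]
force: [-0.4, -0.8, 6.1]
opening: 0.384
grasp_force: 30.0
```

In the tool's units: -0.03 m / 0.5 = -0.06, -0.022 m / 0.5 = -0.044.

>>> play_rows --motion '[[[0,0,0,0,0,0],[0,0,0,0,0,0],[0,0,-0.008,0,0,0],[0,0,-0.02,0,0,0],[0,0,-0.032,0,0,0],[0,0,-0.044,0,0,0],[0,0,-0.06,0,0,0],[0,0,-0.06,0,0,0]]]'

```text
time_s: 12.27
position: [0.4571, 0.0025, 0.1591]
tcp_rot: [[-0.749, 0.663, 0.002], [0.663, 0.749, -0.001], [-0.002, 0.001, -1.0]]
force: [-0.3, 0.1, -3.0]
opening: 0.377
grasp_force: 30.0
```

```bash
python3 -c "
from h import *
to((.457,.002,.29),48.5)"
```

```text
t 12.2667 pos [0.4571 0.0025 0.1591] F [-0.3  0.1 -3. ] open 0.37692240612837713 grip 30.000128257088363
shift [-0.0006 -0.0003 -0.1309] turn [ 0.07  0.13 -0.  ]
tool axes [[-0.749, 0.663, 0.002], [0.663, 0.749, -0.001], [-0.002, 0.001, -1.0]]
```

In the tool's units: -0.132 m / 0.5 = -0.264, -0.118 m / 0.5 = -0.236.

>>> play_rows --motion '[[[0,0,-0.02,0,0,0],[0,0,-0.05,0,0,0],[0,0,-0.084,0,0,0],[0,0,-0.12,0,0,0],[0,0,-0.16,0,0,0],[0,0,-0.2,0,0,0],[0,0,-0.236,0,0,0],[0,0,-0.264,0,0,0]]]'

```text
time_s: 12.93
position: [0.4562, 0.0027, 0.2911]
tcp_rot: [[-0.749, 0.663, 0.001], [0.663, 0.749, -0.0], [-0.001, 0.0, -1.0]]
force: [0.8, 0.1, -2.8]
opening: 0.381
grasp_force: 30.0
```

In the tool's units: -0.004 m / 0.5 = -0.008.

>>> play_rows --motion '[[[0,0,-0.008,0,0,0],[0,0,-0.008,0,0,0],[0,0,-0.008,0,0,0]]]'

```text
time_s: 13.18
position: [0.4557, 0.0028, 0.293]
tcp_rot: [[-0.749, 0.663, -0.001], [0.663, 0.749, 0.0], [0.001, -0.001, -1.0]]
force: [-0.5, -1.2, -1.2]
opening: 0.385
grasp_force: 30.0
```

```bash
python3 - <<'E'
from h import *
from rig import imaging,finder
to((.517,-.387,.295),48.5)
c=imaging.capture("scene"); b=imaging.capture("top"); np.savez("t6.npz",**b)
i=cv2.resize(b["frame"][165:240,400:500,::-1],(800,600),interpolation=cv2.INTER_CUBIC)[:300*2]
a=cv2.resize(c["frame"][130:280,210:450,::-1],(480,300))
cv2.imwrite("pics/p6.png",np.vstack([cv2.resize(i,(480,300)),a]))
p=(.457,.002,np.radians(3.5)); cc,s=np.cos(p[2]),np.sin(p[2])
for n in("scene","top"):
  im=finder.outline_of(n,"tub"); print(n,[(round(d["confidence"],2),) for d in im])
  for d in im[:1]:
    cn=max(cv2.findContours(d["pixels"].astype(np.uint8),0,2)[0],key=cv2.contourArea); r=cv2.minAreaRect(cn); print(r, cv2.approxPolyDP(cn,5,True)[:,0].tolist())
E
```

```text
t 13.1833 pos [0.4557 0.0028 0.293 ] F [-0.5 -1.2 -1.2] open 0.38468260954427547 grip 30.000349888578057
shift [-0.3042 -0.2513 -0.0021] turn [-0.04 -0.06 -0.01]
tool axes [[-0.749, 0.663, -0.001], [0.663, 0.749, 0.0], [0.001, -0.001, -1.0]]
scene [(0.76,), (0.4,), (0.22,)]
((424.34423828125, 297.286865234375), (74.13336181640625, 45.58113098144531), 39.80556869506836) [[415, 264], [388, 283], [387, 293], [437, 333], [465, 302]]
top [(0.76,), (0.24,)]
((457.6538391113281, 189.94598388671875), (68.00370025634766, 33.28108215332031), 35.43331527709961) [[423, 180], [422, 185], [471, 188], [473, 221], [478, 220], [478, 184]]
```

View pics/p6.png

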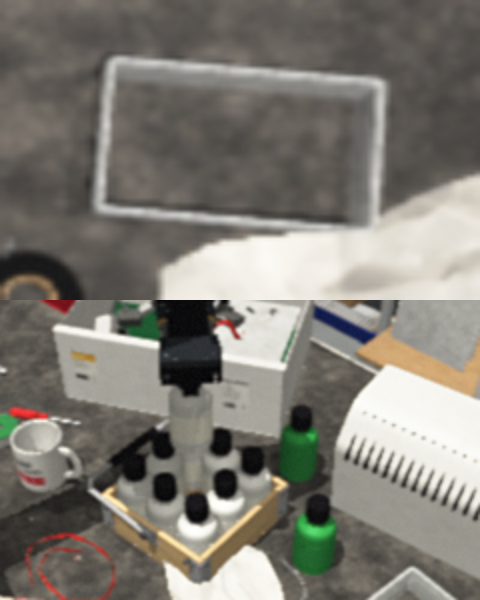

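The bottle hangs upright in the gripper and the others are standing. The tub's rim corners are at (108,60), (383,82), (378,224) and (98,210) in the upper crop. Moving over to the tub.

In the tool's units: -0.143 m / 0.5 = -0.286, -0.122 m / 0.5 = -0.244.

>>> play_rows --motion '[[[-0.012,-0.01,0,0,0,0],[-0.036,-0.03,0,0,0,0],[-0.072,-0.06,0,0,0,0],[-0.114,-0.094,0,0,0,0],[-0.158,-0.13,0,0,0,0],[-0.2,-0.166,0,0,0,0],[-0.244,-0.202,0,0,0,0],[-0.286,-0.236,0,0,0,0]]]'

```text
time_s: 14.05
position: [0.4851, -0.1826, 0.2931]
tcp_rot: [[-0.749, 0.663, -0.001], [0.663, 0.749, 0.0], [0.001, -0.0, -1.0]]
force: [0.2, 0.0, -2.2]
opening: 0.382
grasp_force: 30.0
```

In the tool's units: -0.156 m / 0.5 = -0.312, -0.147 m / 0.5 = -0.294.

>>> play_rows --motion '[[[-0.044,-0.036,0,0,0,0],[-0.086,-0.072,0,0,0,0],[-0.13,-0.108,0,0,0,0],[-0.172,-0.142,0,0,0,0],[-0.216,-0.178,0,0,0,0],[-0.26,-0.214,0,0,0,0],[-0.294,-0.244,0,0,0,0],[-0.312,-0.258,0,0,0,0]]]'

```text
time_s: 14.72
position: [0.5163, -0.3845, 0.2925]
tcp_rot: [[-0.747, 0.664, -0.0], [0.664, 0.747, -0.001], [-0.001, -0.001, -1.0]]
force: [0.5, -0.2, -2.2]
opening: 0.378
grasp_force: 30.0
```

In the tool's units: -0.005 m / 0.5 = -0.01, -0.004 m / 0.5 = -0.008.

>>> play_rows --motion '[[[-0.006,-0.004,0,0,0,0],[-0.01,-0.008,0,0,0,0],[-0.01,-0.008,0,0,0,0],[-0.01,-0.008,0,0,0,0]]]'

```text
time_s: 15.05
position: [0.5175, -0.3853, 0.2935]
tcp_rot: [[-0.75, 0.662, -0.001], [0.662, 0.75, 0.001], [0.001, 0.001, -1.0]]
force: [-0.0, 0.5, -2.1]
opening: 0.385
grasp_force: 30.0
```

```bash
python3 - <<'E'
from h import *
from rig import imaging
t=dict(np.load("t6.npz")); s=dict(np.load("s5.npz"))
A=np.array([back(t,q,.046) for q in((422.5,180),(479.8,185.5),(478.8,221),(420.4,217.5))]); B=np.array([back(s,q,.046) for q in((415,264),(387,289),(437,333),(465,302))])
print(A[:,:2].round(3).tolist(),A.mean(0).round(3)); print(B[:,:2].round(3).tolist(),B.mean(0).round(3))
to((.517,-.387,.295),48.5)
w=imaging.capture("wrist"); c=imaging.capture("scene")
cv2.imwrite("pics/p7.png",np.vstack([cv2.resize(w["frame"][:,:,::-1],(480,300)),cv2.resize(c["frame"][200:350,340:580,::-1],(480,300))]))
E
```

```text
[[0.579, -0.308], [0.56, -0.479], [0.453, -0.469], [0.465, -0.297]] [ 0.514 -0.388  0.046]
[[0.579, -0.307], [0.457, -0.302], [0.44, -0.467], [0.566, -0.471]] [ 0.51  -0.387  0.046]
t 15.05 pos [ 0.5175 -0.3853  0.2935] F [-0.   0.5 -2.1] open 0.38503743158410375 grip 30.000543775968254
shift [-0.0007 -0.0016 -0.0015] turn [ 0.03 -0.08  0.05]
tool axes [[-0.75, 0.662, -0.001], [0.662, 0.75, 0.001], [0.001, 0.001, -1.0]]
```

View pics/p7.png

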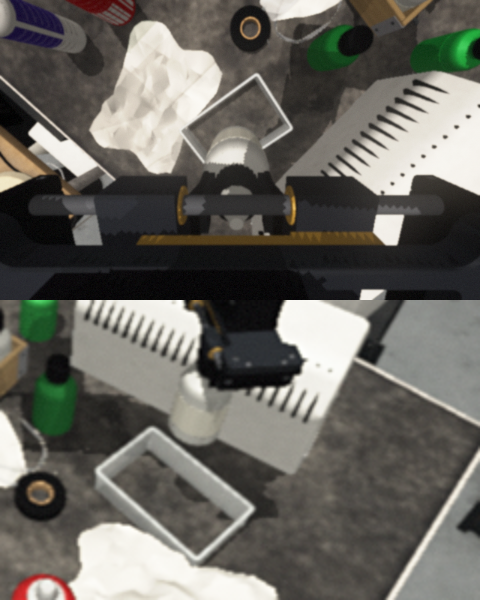

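The bottle is held above the tub, and both views put the tub's centre at about (0.513, -0.387). The machine behind stays about 6 cm clear. Lowering.

In the tool's units: 0.156 m / 0.5 = 0.312, -0.004 m / 0.5 = -0.008.

>>> play_rows --motion '[[[0.002,-0.004,0.02,0,0,0],[0.004,-0.008,0.06,0,0,0],[0.004,-0.008,0.11,0,0,0],[0.004,-0.008,0.16,0,0,0],[0.004,-0.008,0.21,0,0,0],[0.004,-0.008,0.26,0,0,0],[0.004,-0.008,0.296,0,0,0],[0.004,-0.008,0.312,0,0,0]]]'

```text
time_s: 15.82
position: [0.5119, -0.3863, 0.1341]
tcp_rot: [[-0.749, 0.662, -0.004], [0.662, 0.749, 0.005], [0.006, 0.001, -1.0]]
force: [-0.4, 0.3, -2.8]
opening: 0.384
grasp_force: 30.0
```

In the tool's units: 0.017 m / 0.5 = 0.034, 0.004 m / 0.5 = 0.008.

>>> play_rows --motion '[[[0,0,0.008,0,0,0],[0,0,0.014,0,0,0],[0,0,0.02,0,0,0],[0,0,0.026,0,0,0],[0,0,0.03,0,0,0],[0,0,0.032,0,0,0],[0,0,0.034,0,0,0],[0,0,0.034,0,0,0]]]'

```text
time_s: 16.48
position: [0.5136, -0.3885, 0.1208]
tcp_rot: [[-0.749, 0.663, 0.0], [0.663, 0.749, -0.0], [-0.0, -0.0, -1.0]]
force: [-0.2, 0.5, -2.3]
opening: 0.38
grasp_force: 30.0
```

```bash
python3 -c "
from h import *
to((.513,-.387,.118),48.5)"
```

```text
t 16.4833 pos [ 0.5136 -0.3885  0.1208] F [-0.2  0.5 -2.3] open 0.380098749024802 grip 30.000479612499475
shift [0.0015 0.0008 0.0028] turn [-0.    0.02 -0.01]
tool axes [[-0.749, 0.663, 0.0], [0.663, 0.749, -0.0], [-0.0, -0.0, -1.0]]
```

Still carrying the weight; lower in 1 mm steps.

In the tool's units: 0.003 m / 0.5 = 0.006, 0.002 m / 0.5 = 0.004.

>>> play_rows --motion '[[[0,0,0.002,0,0,0],[0,0,0.004,0,0,0],[0,0,0.006,0,0,0],[0,0,0.006,0,0,0]]]'

```text
time_s: 16.82
position: [0.5137, -0.3887, 0.1184]
tcp_rot: [[-0.749, 0.663, 0.0], [0.663, 0.749, -0.001], [-0.001, -0.0, -1.0]]
force: [-1.1, 0.5, 2.3]
opening: 0.383
grasp_force: 30.0
```

```bash
python3 -c "
from h import *
to((.513,-.387,.118),48.5)"
```

```text
t 16.8167 pos [ 0.5137 -0.3887  0.1184] F [-1.1  0.5  2.3] open 0.38256711983305913 grip 29.999226168729365
shift [0.0017 0.0008 0.0004] turn [-0.01  0.04 -0.01]
tool axes [[-0.749, 0.663, 0.0], [0.663, 0.749, -0.001], [-0.001, -0.0, -1.0]]
```

Contact: the force turned upward (+2.3 N). Release, then retreat straight up.

>>> play_rows --motion '[[[0,0,0,0,0,0],[0,0,0,0,0,0],[0,0,0,0,0,0],[0,0,0,0,0,0],[0,0,0,0,0,0],[0,0,0,0,0,0],[0,0,0,0,0,0],[0,0,0,0,0,0]]]' --fingers 0.07

```text
time_s: 17.48
position: [0.5136, -0.3885, 0.1176]
tcp_rot: [[-0.749, 0.663, 0.0], [0.663, 0.749, 0.0], [0.0, 0.0, -1.0]]
force: [-0.2, -0.5, -0.5]
opening: 0.793
grasp_force: 0.0
```

In the tool's units: -0.18 m / 0.5 = -0.36, -0.16 m / 0.5 = -0.32.

>>> play_rows --motion '[[[0,0,-0.01,0,0,0],[0,0,-0.04,0,0,0],[0,0,-0.08,0,0,0],[0,0,-0.14,0,0,0],[0,0,-0.2,0,0,0],[0,0,-0.26,0,0,0],[0,0,-0.32,0,0,0],[0,0,-0.36,0,0,0]]]'

```text
time_s: 18.15
position: [0.5142, -0.3891, 0.3016]
tcp_rot: [[-0.749, 0.663, 0.003], [0.663, 0.749, -0.004], [-0.005, -0.0, -1.0]]
force: [0.4, 0.5, -0.5]
opening: 0.804
grasp_force: 0.0
```

In the tool's units: 0.1 m / 0.5 = 0.2, 0.08 m / 0.5 = 0.16.

>>> play_rows --motion '[[[0.04,0,0,0,0,0],[0.1,0,0,0,0,0],[0.16,0,0,0,0,0],[0.2,0,0,0,0,0],[0.2,0,0,0,0,0]]]'

```text
time_s: 18.57
position: [0.4355, -0.3185, 0.298]
tcp_rot: [[-0.749, 0.662, -0.003], [0.662, 0.749, 0.003], [0.005, 0.0, -1.0]]
force: [-0.1, 0.5, 0.1]
opening: 0.803
grasp_force: 0.0
```

```bash
python3 - <<'E'
from h import *
from rig import imaging,finder
to((.5,-.3,.3),48.5)
c=imaging.capture("scene"); print([(round(d["confidence"],2),np.round(d["at"],3).tolist()) for d in finder.recognise("scene","spout_bottle")][:2])
cv2.imwrite("pics/p8.png",cv2.resize(c["frame"][150:350,200:520,::-1],(800,500)))
E
```

```text
t 18.5667 pos [ 0.4355 -0.3185  0.298 ] F [-0.1  0.5  0.1] open 0.8034680614170884 grip 0.0
shift [-0.0361  0.0566 -0.0022] turn [ 0.03 -0.26  0.01]
tool axes [[-0.749, 0.662, -0.003], [0.662, 0.749, 0.003], [0.005, 0.0, -1.0]]
[(0.84, [0.498, -0.392, 0.082])]
```

View pics/p8.png

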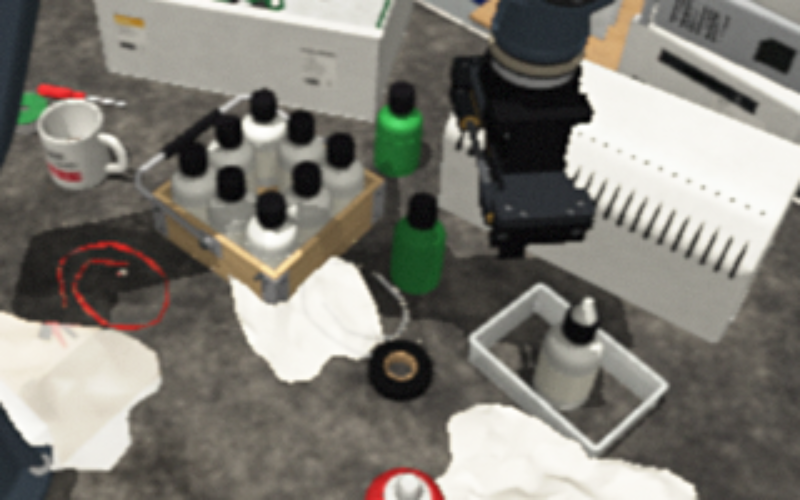

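The spout bottle stands upright in the tub at (570,360), eight bottles are in the carrier, the handle is folded, and the rest is undisturbed.

```bash
python3 -c "
from rig import bot
print(bot.hand_in())"
```

```text
the job is handed in; nothing more can be done
None
```

The handle is folded fully down on the +y side, the spout bottle stands upright in the tub, and the other eight are still standing in the carrier; I handed it in at about 19 s, and no verdict came back (my first push missed the bar and pressed on the handle with about 26 N, possibly with the gripper body, under the 40 N limit).

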